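# Set the eccentric stop and hold a block in the corner of a drilling jig

## Robot

A 6-joint arm with a two-finger parallel gripper is mounted at the origin on a cart in front of the work surface, level with it; the furniture and walls round the work are solid. World frame = base frame: x ahead of the robot, y to its left, z up, the work surface at z = 0. Lengths are in m, angles in rad, forces in N, time in s.
With the tool pointing down it reaches from about 0.4 to 0.825 m from the base axis. Payload 7 kg.
Tool frame: the origin (TCP) lies midway between the tips of the shut fingers; the grasp point (between the pads) lies arm.hold_point_z behind it (arm.hold_point_z is the distance from the TCP to the grasp point, in m); z points along the fingers, y is the line along which they close (so a half turn about z gives the same grasp; the last joint's range is limited). The gripper opens to 88 mm and grips with 3 to 60 N. Pads are 19 mm wide; open, the fingers measure 130 mm over their backs; the gripper's body (78 mm by 193 mm) begins 47 mm behind the grasp point.
Start: joints at [-0.854, 0.359, 0.012, 0, -1.224, -0.288], TCP at [0.281, -0.614, 0.227] pointing down, gripper open.
Joint ranges: [-3.07, 3.07], [-1.43, 2.12], [-1.02, 1.25], [-3.03, 1.67], [-3.05, -0], [-3.03, 3.03]. Speed limits (rad/s): [2.39, 2.39, 3.01, 3.14, 3.14, 3.14].

## Interface

Orientations are given as [roll, pitch, yaw] about the fixed x, y, z axes, in that order (R = Rz(yaw) Ry(pitch) Rx(roll)).
In Python, from station import arm gives the robot as it stands.
- The arm moves only by the shell command python3 -m crank 'ROWS' [OPENING] [FORCE]. ROWS is JSON, a list that holds one entry, the list of rows, each a list of 4 numbers: the shift along the tool's x, y, z in units of 25 mm (1.0 is 25 mm), then the turn about the tool's z in units of 5 degrees (1.0 is 5 degrees). A call has 1 to 12 rows; each row is the pose to reach, as a shift and turn from the pose commanded when the call began, along the tool's axes at that moment; what a row does not reach only later rows make up. A row lasts 1/8 s, in which the tool goes at most 62.5 mm and 10.7 degrees, less where a joint would pass 70% of its speed; a pose out of reach is approached as far as the arm can. A call with a gripper value outside its range is refused whole. OPENING is the closure, from 0 (fully open) to 1 (shut), set as the call begins (- or left out, the last holds). The fingers move at their own pace and stop on an object; FORCE is the grip in N (left out, the last holds). Time passes only in rows, so rows that repeat a pose let the fingers close. It gives the time, the measured TCP pose, the force, the opening and the grip force at its end, in the units of the state.
- arm.get_state(): the state, without advancing time (a new reading comes with each control period).
- arm.grab_frame(name): name is "scene" or "top"; returns (picture, depth): 480x640x3 uint8, red, green, blue; 480x640 float32, m along the optical axis (not along the pixel's ray), 0 where there is no reading.
- arm.get_calibration(name): a dict with "mtx" (3x3 intrinsics, pixels), "k1" (the pictures are not rectified: a ray, as slopes to the right and down, at radius r is drawn at 1 + k1 r^2 times it, then the intrinsics apply), "R" (3x3) and "t" (3): a world point X has camera coordinates R X + t. Camera axes: x right, y down, z forward; pixel columns grow to the right and rows downward; lengths in m; the calibration is good to about 2 mm. A picture is of the moment at which its call begins. get_calibration takes no time and is no camera call.
- arm.job_done(): hands the job in; it is judged then, once.
Trained networks look in the newest picture that a camera, given by its name, has taken for a name from the list of things; names that differ only in an ending like _2 or _b are one class to them, and where a whole thing is asked for, a point or a joint stands for the part that bears it (a point fixed in the world has none). Each returns a list of dicts, best first, with "score" (0 to 1); they miss things now and then, are a little off and sometimes report something else, mostly with a low value. They report only what shows in the picture. A call takes as long as a camera call. They do not tell look-alikes from the thing itself.
- arm.recognise(thing, camera): "extent" ([left, top, width, height] in pixels, round what is visible of it).
- arm.trace(thing, camera): "mask" (480x640 bool, what is visible of it) and "extent" ([left, top, width, height] in pixels, round what is visible of it).
The state is a dict: "t": time; "q": joint angles; "qd": joint speeds; "joint_efforts": joint torques, N m; "eef_pos": TCP position; "ee_rot": TCP orientation; "force": force on the tool from outside, world axes, zero at the start; "moment": the same for the moment, N m; "width": finger opening in m; "gripper_force": force on a finger pad.
Only numpy, scipy, OpenCV 4.12 (cv2) and the standard library are available. Lean on these libraries where they do the work, as an engineer would, in place of code of your own. Each camera call takes 0.05 s, during which the arm holds its last target. There are 200 camera calls.

## Task

Turn the black knob of the jig until its pointer stands on the long index line, which sets the round side stop. Then bring the aluminium seat block onto the jig plate and press it into the corner, lying flat, one long side square against both fence pads and one end against the round stop, without moving the knob off its line. Finish while still holding it pressed, gently but firmly, against fence and stop at once (do not let go); leave the jar, bottle and round cover where they stand.

Things in the scene. Friction and masses are not known exactly. Their poses are not given: they have to be found in the camera images.
- jig: Fixed grey-painted jig plate, 170 (x) x 200 (y) x 10 mm; origin at the centre of its underside, z up. Its +x side (away from the robot) carries the fence, its -y side (right) the round stop with the knob; -x and +y are open. In its frame the knob's axis is at (16, -55) mm, the fence's working face at x = 45 mm; with the knob on its line the block's centre is home at about (20, 2) mm.
- fence: Fence fixed on the plate: two steel pads, each 16 (x) x 20 (y) x 12 mm high above the plate, 36 mm apart (a finger fits between), joined behind by a 3 mm high strip from x = 48 mm. Origin and axes are those of the jig: working faces look to -x at x = 45 mm, pads centred at y = -26 and +30 mm.
- dial (a joint): Knob angle in rad about the jig's z, growing anticlockwise seen from above. 0 = pointer on the long index line (pointing along the jig's -x); range -0.5 to 1.55; starts at 0.6 to 1.3, so turn it clockwise. Stiff (about 0.25 N m of friction); stays where it is left.
- dial_grip (a point): Point on the knob's axis at the mid-height of its bar grip, 38 mm above the bench. The bar: black plastic, 40 mm long, 11 wide, 22 high (27 to 49 mm above the bench). The point's x axis runs along the bar; the pointer (thin steel blade under the bar, reaching 34 mm from the axis) is at its -x end.
- stop_disc (a point): The round stop (dial_c0): plain steel disc, 44 mm diameter, 13.5 mm high on the plate, turning with the knob above it; this point is the centre of its underside, 5 mm off the knob's axis on the side away from the pointer. Its rim towards the jig's +y stops the block's end; with the knob on its line that rim stands at y = -33 mm in the jig's frame.
- block: Loose aluminium seat block, pale (nearly white), with a low brass ring on its top near one end, 50 (its x) x 70 (its y) x 24 mm high (30 with the ring), about 0.3 kg; origin at the centre of its underside, z up. It starts on the bench to the left of the jig. Either end may face the round stop. Its friction on plate and stops is about 0.6, so a push down takes part of a sideways push.
- screw_jar: Bystander: clear jar of screws, 58 mm wide, 75 mm high, behind the jig; origin at the centre of its underside. Leave alone.
- oil_bottle: Bystander: squeeze oil bottle, 45 mm wide, 158 mm high, behind the jig; origin at the centre of its underside. Leave alone.
- cover: Bystander: round zinc cover, 57 mm wide, 17 mm high, on the bench at the far left; origin at the centre of its underside. Leave alone.
Not all that is in view belongs to the job. What is shaped like the block but green is not meant.

How it is judged:
On the way, in this order (a step that is already met when the one before it is completed fails the run):
1. the knob's pointer is on the index line, with the block not yet touching the jig (value of joint dial between -0.12 and 0.12 rad and contact force between block and jig below 0.1 N), for 0.2 s.
2. the block is pressed against the fence and the round stop at once (contact force between block and fence above 1.5 N and contact force between block and dial_c0 above 1.5 N), for 0.2 s.
At the end, for the whole second after the job is handed in: Knob within 0.14 rad of its index line; the gripper still on the block (over 1 N); the block still, flat on the plate (tilt under 0.05 rad, within 3 mm of its top), square to the jig (0.05 rad), with over 1.5 N against the fence and over 1.5 N against the round stop (all of step 2 and value of joint dial between -0.14 and 0.14 rad and contact force between the fingers and block above 1 N and angle between the y axis of block and the y axis of jig, either way round below 0.05 rad and angle between block's own z axis and vertical below 0.05 rad and z of block in the frame of jig between 0.007 and 0.013 m and linear speed of block below 0.01 m/s); the arm keeps its last pose, push and grip.
It fails at once if the block is rammed against a stop (over 50 N) (contact force between block and fence above 50 N or contact force between block and dial_c0 above 50 N).
It fails at once if a bystander is moved by more than 20 mm (distance of any of screw_jar, oil_bottle, cover from where it was at the start of the episode above 0.02 m).
It also fails if it takes over 72 s, if anything falls off the work surface, if the arm or the gripper's body presses on something with over 40 N, if the wrist force passes 120 N, or if a joint passes its speed limit or range.

## Working session

There is one attempt and no reset: what is moved stays moved. The work goes in short steps, Python scripts to look and compute and a shell command to move; the robot and the scene stay as the last step left them, time stands still between calls to the robot, and variables do not carry over. Pictures are saved under pics/ and viewed, at most 10 in all, crops included, and the job is handed in when it is done.

```bash
ls; mkdir -p pics; cat > h.py <<'E'
import numpy as np, cv2, json
from station import arm
def rays(cam, px):
    c=arm.get_calibration(cam); K=np.array(c["mtx"]); px=np.atleast_2d(px).astype(float)
    s=(px-[K[0,2],K[1,2]])/[K[0,0],K[1,1]]; u=s.copy()
    for _ in range(20): u=s/(1+c["k1"]*(u**2).sum(1,keepdims=True))
    return c,u
def to_world(cam,px,d):
    c,u=rays(cam,px); P=np.c_[u,np.ones(len(u))]*np.atleast_1d(d)[:,None]
    return (P-np.array(c["t"]))@np.array(c["R"])
def at_z(cam,px,z):
    c,u=rays(cam,px); R=np.array(c["R"]);o=-R.T@np.array(c["t"]); D=np.c_[u,np.ones(len(u))]@R
    return o+D*((z-o[2])/D[:,2])[:,None]
def save(cam,name):
    p,d=arm.grab_frame(cam); cv2.imwrite(f"pics/{name}.png",p[:,:,::-1]); np.save(f"pics/{name}.npy",d); return p,d
E
python3 - <<'E'
from h import *
for cam in("scene","top"):
    p,d=save(cam,cam+"0"); c=arm.get_calibration(cam); R=np.array(c["R"]); print(cam,(-R.T@np.array(c["t"])).round(3),R[2].round(2),(d>0).mean())
    for th in("jig","fence","dial","dial_grip","stop_disc","block","screw_jar","oil_bottle","cover"):
        for r in arm.trace(th,cam)[:3]:
            m=r["mask"]&(d>0); v,u=np.nonzero(m)
            if len(v)==0: print(th,"nodepth",r["extent"]);continue
            W=to_world(cam,np.c_[u,v],d[m]); print(th,round(r["score"],2),[int(x) for x in r["extent"]],np.median(W,0).round(3),"ztop",np.percentile(W[:,2],95).round(3), p[r["mask"]].mean(0).astype(int))
s=arm.get_state(); print(s); print(arm.hold_point_z)
E
```

```text
pics
scene [-0.428  0.635  0.758] [ 0.75 -0.4  -0.52] 0.9958203125
jig 0.6 [344, 224, 93, 50] [ 0.51  -0.08   0.011] ztop 0.03 [178 183 175]
fence 0.5 [369, 230, 32, 11] [ 0.576 -0.093  0.016] ztop 0.027 [156 157 152]
dial 0.87 [401, 227, 22, 20] [ 0.531 -0.141  0.029] ztop 0.051 [117 118 113]
dial_grip 0.76 [404, 226, 17, 16] [ 0.53  -0.141  0.03 ] ztop 0.051 [110 110 105]
stop_disc 0.62 [402, 226, 18, 18] [ 0.53  -0.14   0.029] ztop 0.05 [118 119 113]
block 0.85 [246, 272, 35, 27] [0.497 0.273 0.024] ztop 0.029 [211 210 200]
block 0.78 [304, 265, 37, 27] [0.484 0.143 0.023] ztop 0.03 [ 72 168  91]
block 0.69 [261, 240, 32, 30] [0.613 0.2   0.023] ztop 0.03 [ 74 165  89]
oil_bottle 0.59 [330, 160, 17, 52] [ 0.749 -0.056  0.063] ztop 0.119 [165 144 111]
oil_bottle 0.59 [400, 227, 23, 19] [ 0.53  -0.142  0.029] ztop 0.051 [116 117 112]
cover 0.94 [207, 299, 31, 22] [0.479 0.374 0.008] ztop 0.018 [200 199 189]
top [0.467 0.083 1.244] [ 0.14  0.01 -0.99] 0.9960221354166666
jig 0.74 [356, 254, 105, 93] [ 0.517 -0.092  0.01 ] ztop 0.021 [229 233 223]
fence 0.64 [383, 266, 47, 12] [ 0.579 
[... 1049 characters left out ...]
 236]
{'t': 1.0, 'q': array([-8.53905302e-01,  3.58596112e-01,  1.18843821e-02, -4.37235246e-06,
       -1.22407286e+00, -2.88105934e-01]), 'qd': array([-1.53437653e-04, -4.75682114e-04,  9.68470209e-04,  5.54752138e-04,
        4.89725074e-04,  6.00884925e-05]), 'joint_efforts': array([-4.76169078e-06, -5.82396948e+01,  2.93305224e+01,  7.00262949e+00,
        1.25907370e-02,  2.08523443e-05]), 'eef_pos': array([ 0.2806219 , -0.61387939,  0.22655616]), 'ee_rot': array([-3.14158257e+00,  7.27738640e-06, -2.71280905e+00]), 'force': array([-0.45473763, -0.00819585, -0.8298708 ]), 'moment': array([-0.0129164 ,  0.00064611,  0.04267339]), 'gripper_force': 0.0, 'width': 0.0875619129830619}
0.0188
```

```bash
python3 - <<'E'
from h import *
V,U=np.mgrid[0:480,0:640]; PX=np.c_[U.ravel(),V.ravel()]
def fit(n,W,z0,z1,c,r,k):
    s=(W[:,2]>z0)&(W[:,2]<z1)&(np.hypot(*(W[:,:2]-c).T)<r); 
    P=W[s]; q=P[:,:2].astype(np.float32); rc=cv2.minAreaRect(q*1000)
    print(k,n,len(P),"c",np.round(rc[0],1),"size",np.round(rc[1],1),"ang",round(rc[2],1),"mean",P.mean(0).round(4))
for cam in("top","scene"):
    d=np.load(f"pics/{cam}0.npy"); W=to_world(cam,PX,d.ravel()); W[d.ravel()==0]=9
    fit("bench",W,-.02,.006,(.42,.05),.03,cam)
    fit("block",W,.019,.04,(.502,.268),.06,cam)
    fit("knob",W,.043,.06,(.533,-.142),.04,cam)
    fit("knobdisc",W,.018,.03,(.533,-.142),.04,cam)
    fit("padA",W,.017,.03,(.58,-.118),.017,cam)
    fit("padB",W,.017,.03,(.58,-.068),.022,cam)
    fit("plate",W,.007,.015,(.517,-.088),.14,cam)
for cam,b,f in(("top",(340,240,130,110),6),("scene",(335,215,110,65),7)):
    p=cv2.imread(f"pics/{cam}0.png");x,y,w,h=b
    cv2.imwrite(f"pics/{cam}c.png",cv2.resize(p[y:y+h,x:x+w],None,fx=min(f,5.4) if cam=="top" else f,fy=min(f,5.4) if cam=="top" else f,interpolation=cv2.INTER_CUBIC))
E
```

```text
top bench 727 c [420.1  50.2] size [58.5 57.4] ang 0.2 mean [4.199e-01 5.010e-02 1.000e-04]
top block 792 c [507.2 267.6] size [70.9 50. ] ang 61.4 mean [0.5063 0.2662 0.0247]
top knob 123 c [ 534.8 -148.1] size [39.2 11.4] ang 62.9 mean [ 0.5348 -0.1478  0.0483]
top knobdisc 297 c [ 538.7 -142.5] size [69.1 43.2] ang 29.0 mean [ 0.5374 -0.1423  0.0247]
top padA 89 c [ 575.7 -118.5] size [30.6 18.7] ang 82.4 mean [ 0.5744 -0.1209  0.022 ]
top padB 90 c [578.4 -71.3] size [18.  30.7] ang 0.1 mean [ 0.5777 -0.067   0.0223]
top plate 7041 c [521.9 -92.9] size [247.4 256. ] ang 26.3 mean [ 0.519  -0.0888  0.0105]
scene bench 328 c [419.7  49. ] size [58.2 57.4] ang 28.2 mean [0.4195 0.05   0.001 ]
scene block 476 c [507.8 268.4] size [70.7 55.1] ang 60.7 mean [0.5039 0.2697 0.025 ]
scene knob 64 c [ 534.5 -146.9] size [40.3 14.1] ang 63.6 mean [ 0.5333 -0.1471  0.0486]
scene knobdisc 125 c [ 533.  -141.2] size [69.3 39.4] ang 48.1 mean [ 0.5314 -0.1392  0.0253]
scene padA 43 c [ 575.6 -121.8] size [20.9 19.5] ang 70.2 mean [ 0.5733 -0.1205  0.0222]
scene padB 48 c [579.3 -69.9] size [29.7 23.1] ang 82.6 mean [ 0.5767 -0.0651  0.0222]
scene plate 2522 c [500.3 -89.5] size [202.7 226.3] ang 87.2 mean [ 0.5127 -0.0761  0.0114]
```

View pics/topc.png

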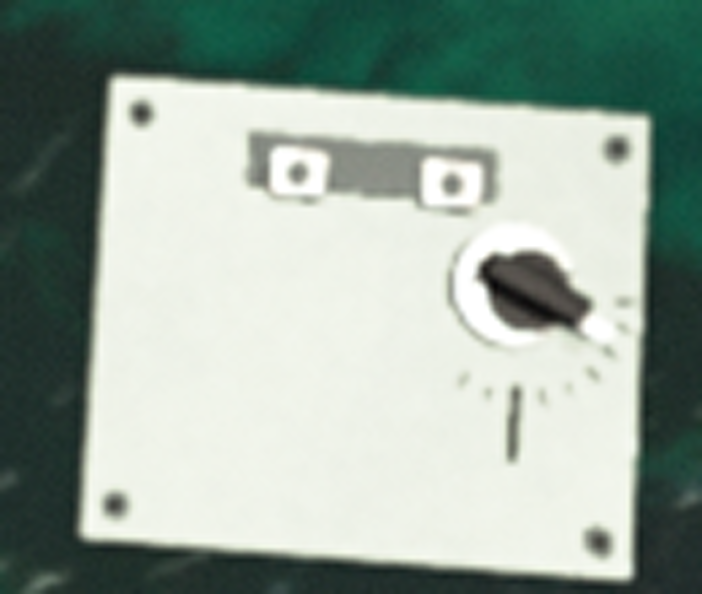

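View pics/top0.png

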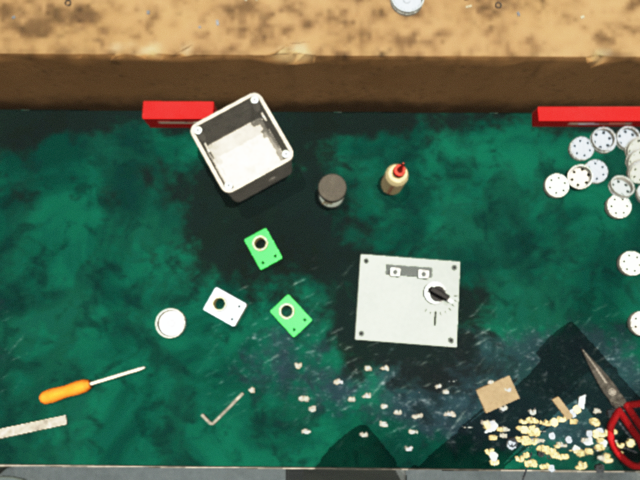

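```bash
cat >> h.py <<'E'
E
python3 - <<'E'
from h import *
cr=np.array([(110,75),(650,117),(633,580),(80,540)])/5.4+[340,240]-.4
C=at_z("top",cr,.010)[:,:2]; print(C.round(4))
e=[np.linalg.norm(C[i]-C[i-1])for i in range(4)]; print(np.round(e,4),"centre",C.mean(0).round(4))
ang=lambda v:np.degrees(np.arctan2(v[1],v[0]))
print("yaw",[round(ang(v),2) for v in (C[0]-C[3],C[1]-C[2])],[round(ang(v)-90,2) for v in (C[0]-C[1],C[3]-C[2])])
pd=at_z("top",np.array([(452,184),(298,173)])/5.4+[340,240]-.4,.022)[:,:2]; print("pads",pd.round(4),round(ang(pd[1]-pd[0])-90,2),np.linalg.norm(pd[1]-pd[0]))
# robust: depth pts
V,U=np.mgrid[0:480,0:640]; PX=np.c_[U.ravel(),V.ravel()]
for cam in("top","scene"):
    d=np.load(f"pics/{cam}0.npy"); W=to_world(cam,PX,d.ravel()); s=(W[:,2]>.006)&(W[:,2]<.06)&(abs(W[:,0]-.52)<.12)&(abs(W[:,1]+.09)<.13)
    m=(s.reshape(480,640)).astype(np.uint8)
    n,l,st,_=cv2.connectedComponentsWithStats(m); k=1+st[1:,4].argmax()
    P=W[(l.ravel()==k)]; rc=cv2.minAreaRect((P[:,:2]*1000).astype(np.float32)); print(cam,rc)
    for j,c in (("A",pd[0]),("B",pd[1])):
        Q=W[(W[:,2]>.0185)&(W[:,2]<.03)&(abs(W[:,:2]-c).max(1)<.014)]; print(j,len(Q),Q.mean(0).round(4))
E
```

```text
[[ 0.6148  0.0019]
 [ 0.6003 -0.1973]
 [ 0.4317 -0.1867]
 [ 0.4446  0.0135]]
[0.1706 0.1998 0.169  0.2006] centre [ 0.5229 -0.0922]
yaw [np.float64(-3.88), np.float64(-3.6)] [np.float64(-4.16), np.float64(-3.71)]
pads [[ 0.574  -0.1219]
 [ 0.5777 -0.0658]] -3.77 0.05621290987842021
top ((523.6160278320312, -92.07601165771484), (203.5780029296875, 171.60093688964844), 86.06449127197266)
A 80 [ 0.5733 -0.122   0.0227]
B 79 [ 0.5774 -0.0663  0.023 ]
scene ((527.220458984375, -90.41336822509766), (202.5485076904297, 181.12991333007812), 86.27071380615234)
A 36 [ 0.5735 -0.1208  0.023 ]
B 41 [ 0.5765 -0.064   0.0229]
```

```bash
cat > go.py <<'E'
import sys
from h import *
from scipy.spatial.transform import Rotation as Ro
# usage: go.py x y z yaw_deg -> shift units, turn units from measured pose
t=np.array(list(map(float,sys.argv[1:4]))); yaw=float(sys.argv[4])
s=arm.get_state(); R=Ro.from_euler("xyz",s["ee_rot"]).as_matrix()
dy=(yaw-np.degrees(np.arctan2(R[1,0],R[0,0]))+180)%360-180
print("shift",(R.T@(t-s["eef_pos"])/.025).round(2),"turn",round(-dy/5,2),"| t",round(s["t"],2),"pos",s["eef_pos"].round(4),"rpy",np.degrees(s["ee_rot"]).round(2),"F",s["force"].round(1),"M",s["moment"].round(2),"w",round(s["width"],4),"g",round(s["gripper_force"],1))
E
python3 go.py .535 -.148 .10 -117.1
```

```text
shift [-17.    12.72   5.06] turn -7.67 | t 1.0 pos [ 0.2806 -0.6139  0.2266] rpy [-180.      0.   -155.43] F [-0.5 -0.  -0.8] M [-0.01  0.    0.04] w 0.0876 g 0.0
```

```bash
python3 -m crank '[[[-1.7,1.27,0.5,-0.77],[-3.6,2.7,1.0,-1.6],[-5.5,4.1,1.6,-2.5],[-7.4,5.5,2.2,-3.3],[-9.3,7.0,2.8,-4.2],[-11.2,8.4,3.3,-5.0],[-13.1,9.8,3.9,-5.9],[-15,11.2,4.5,-6.8],[-16.5,12.3,4.9,-7.67],[-17,12.72,5.06,-7.67],[-17,12.72,5.06,-7.67],[-17,12.72,5.06,-7.67]]]' 0 50; python3 go.py .535 -.148 .029 -117.1
```

```text
t: 2.5
eef_pos: [0.5346, -0.1487, 0.1003]
ee_rot: [-3.142, 0.0, -2.045]
force: [-0.4, 0.0, -0.6]
width: 0.0875
gripper_force: 0.0
shift [-0.03 -0.    2.85] turn -0.01 | t 2.5 pos [ 0.5346 -0.1487  0.1003] rpy [-180.      0.   -117.14] F [-0.4  0.  -0.6] M [0.   0.06 0.07] w 0.0875 g 0.0
```

```bash
python3 -m crank '[[[-0.03,0,0.8,0],[-0.03,0,1.7,0],[-0.03,0,2.4,0],[-0.03,0,2.8,0],[-0.03,0,2.83,0],[-0.03,0,2.83,0]]]' 0 50; python3 -m crank '[[[0,0,0,0],[0,0,0,0],[0,0,0,0],[0,0,0,0],[0,0,0,0],[0,0,0,0],[0,0,0,0],[0,0,0,0]]]' 1 50;  python3 go.py .535 -.148 .029 -183.85
```

```text
t: 3.25
eef_pos: [0.5356, -0.1476, 0.03]
ee_rot: [-3.141, 0.0, -2.044]
force: [0.5, 1.4, 0.0]
width: 0.0878
gripper_force: 0.0
t: 4.25
eef_pos: [0.5366, -0.1476, 0.0296]
ee_rot: [-3.139, 0.001, -2.043]
force: [12.3, -13.2, -11.4]
width: 0.0135
gripper_force: 8.1
shift [0.04 0.05 0.02] turn 13.36 | t 4.25 pos [ 0.5366 -0.1476  0.0296] rpy [-1.7986e+02  4.0000e-02 -1.1706e+02] F [ 12.3 -13.2 -11.4] M [-4.69 -4.08 -0.16] w 0.0135 g 8.1
```

```bash
python3 -m crank '[[[0,0,0,0],[0,0,0,0],[0,0,0,0],[0,0,0,0]]]'; python3 go.py .535 -.148 .029 -183.85
```

```text
t: 4.75
eef_pos: [0.5377, -0.1481, 0.0297]
ee_rot: [-3.138, 0.001, -2.043]
force: [6.2, -7.7, -6.9]
width: 0.0107
gripper_force: 49.9
shift [0.05 0.1  0.03] turn 13.36 | t 4.75 pos [ 0.5377 -0.1481  0.0297] rpy [-1.7977e+02  6.0000e-02 -1.1707e+02] F [ 6.2 -7.7 -6.9] M [-2.54 -2.42 -0.13] w 0.0107 g 49.9
```

```bash
python3 -m crank '[[[0,0,0,1.3],[0,0,0,2.6],[0,0,0,3.9],[0,0,0,5.2],[0,0,0,6.5],[0,0,0,7.8],[0,0,0,9.1],[0,0,0,10.4],[0,0,0,11.7],[0,0,0,12.8],[0,0,0,13.4],[0,0,0,13.4]]]'; python3 -m crank '[[[0,0,0,0],[0,0,0,0],[0,0,0,0]]]'; python3 go.py .535 -.148 .029 -183.85
```

```text
t: 6.25
eef_pos: [0.5379, -0.1483, 0.0297]
ee_rot: [-3.141, 0.004, 3.071]
force: [8.5, -9.2, -7.3]
width: 0.0105
gripper_force: 50.0
t: 6.62
eef_pos: [0.5379, -0.1483, 0.0297]
ee_rot: [-3.141, 0.004, 3.071]
force: [7.5, -8.8, -7.5]
width: 0.011
gripper_force: 50.0
shift [0.12 0.01 0.03] turn -0.04 | t 6.62 pos [ 0.5379 -0.1483  0.0297] rpy [-179.94    0.25  175.96] F [ 7.5 -8.8 -7.5] M [-3.41 -2.85  0.07] w 0.011 g 50.0
```

```bash
python3 -m crank '[[[0,0,0,0],[0,0,0,0],[0,0,0,0],[0,0,-1,0],[0,0,-2.5,0],[0,0,-4,0],[0,0,-4,0]]]' 0 50; python3 go.py .5071 .2678 .12 -118.6
```

```text
t: 7.5
eef_pos: [0.5372, -0.1472, 0.1326]
ee_rot: [3.141, 0.006, 3.071]
force: [0.5, -0.2, -0.4]
width: 0.0752
gripper_force: 0.0
shift [ 2.37 16.47  0.5 ] turn -13.09 | t 7.5 pos [ 0.5372 -0.1472  0.1326] rpy [179.98   0.34 175.96] F [ 0.5 -0.2 -0.4] M [-0.05 -0.02 -0.01] w 0.0752 g 0.0
```

```bash
python3 -m crank '[[[0.2,1.6,0.05,-1.3],[0.5,3.2,0.1,-2.6],[0.7,4.9,0.15,-3.9],[1,6.6,0.2,-5.2],[1.2,8.3,0.25,-6.6],[1.5,10,0.3,-8],[1.7,11.8,0.35,-9.4],[1.9,13.5,0.4,-10.7],[2.2,15,0.5,-11.9],[2.37,16.2,0.5,-13.1],[2.37,16.47,0.5,-13.1],[2.37,16.47,0.5,-13.1]]]'; python3 go.py .5071 .2678 .005 -118.6
python3 - <<'E'
from h import *
p,d=save("top","top1"); x,y,w,h=340,240,130,110
cv2.imwrite("pics/top1c.png",cv2.resize(p[y:y+h,x:x+w,::-1],None,fx=5.4,fy=5.4,interpolation=cv2.INTER_CUBIC))
V,U=np.mgrid[0:480,0:640]; PX=np.c_[U.ravel(),V.ravel()]
d2=save("scene","scene1")[1]
for cam,dd in(("top",d),("scene",d2)):
    W=to_world(cam,PX,dd.ravel())
    s=(W[:,2]>.043)&(W[:,2]<.06)&(np.hypot(W[:,0]-.535,W[:,1]+.148)<.04); print(cam,cv2.minAreaRect((W[s,:2]*1000).astype(np.float32)))
E
```

```text
t: 9.0
eef_pos: [0.505, 0.2675, 0.1162]
ee_rot: [3.141, -0.001, -2.07]
force: [-0.5, 0.3, 0.3]
width: 0.0879
gripper_force: 0.0
shift [-0.06 -0.07  4.45] turn -0.01 | t 9.0 pos [0.505  0.2675 0.1162] rpy [ 1.7997e+02 -6.0000e-02 -1.1863e+02] F [-0.5  0.3  0.3] M [ 0.04  0.09 -0.03] w 0.0879 g 0.0
top ((534.9714965820312, -147.8679962158203), (12.011579513549805, 39.46198654174805), 84.94615936279297)
scene ((535.407958984375, -146.14559936523438), (13.75595474243164, 39.66340637207031), 85.62726593017578)
```

View pics/top1c.png

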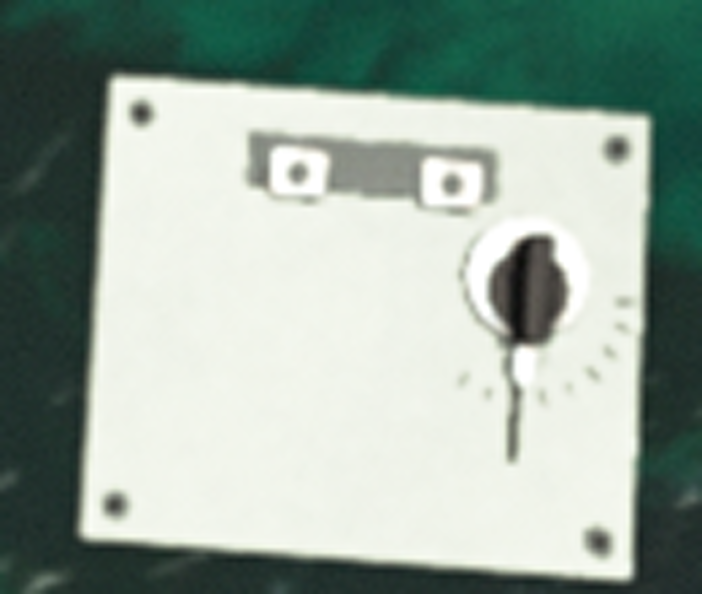

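```bash
python3 -m crank '[[[-0.06,-0.07,1.2,0],[-0.06,-0.07,2.5,0],[-0.06,-0.07,3.6,0],[-0.06,-0.07,4.2,0],[-0.06,-0.07,4.43,0],[-0.06,-0.07,4.43,0]]]' 0 40;python3 go.py .5071 .2678 .005 -118.6; python3 -m crank '[[[0,0,0,0],[0,0,0,0],[0,0,0,0],[0,0,0,0],[0,0,0,0],[0,0,0,0],[0,0,0,0],[0,0,0,0]]]' 1 40;  python3 go.py .5071 .2678 .1 -118.6
```

```text
t: 9.85
eef_pos: [0.508, 0.268, 0.0064]
ee_rot: [-3.141, 0.0, -2.07]
force: [0.2, -0.4, -0.2]
width: 0.0877
gripper_force: 0.0
shift [0.03 0.03 0.06] turn -0.0 | t 9.85 pos [0.508  0.268  0.0064] rpy [-1.7999e+02  2.0000e-02 -1.1860e+02] F [ 0.2 -0.4 -0.2] M [ 0.03  0.03 -0.04] w 0.0877 g 0.0
t: 10.85
eef_pos: [0.5079, 0.2682, 0.0062]
ee_rot: [-3.141, 0.0, -2.07]
force: [-0.9, -0.0, 4.8]
width: 0.0496
gripper_force: 40.0
shift [ 0.03  0.02 -3.75] turn 0.0 | t 10.85 pos [0.5079 0.2682 0.0062] rpy [-1.7999e+02  1.0000e-02 -1.1858e+02] F [-0.9 -0.   4.8] M [-0.08  0.28  0.02] w 0.0496 g 40.0
```

```bash
python3 -m crank '[[[0,0,-0.6,0],[0,0,-1.6,0],[0,0,-2.8,0],[0,0,-3.5,0],[0,0,-3.75,0],[0,0,-3.75,0]]]';  python3 go.py .5372 -.0870 .06 -93.85
```

```text
t: 11.6
eef_pos: [0.5075, 0.268, 0.0999]
ee_rot: [3.141, 0.0, -2.07]
force: [-0.4, 0.1, -3.0]
width: 0.0495
gripper_force: 40.0
shift [11.9  -7.84  1.59] turn -4.95 | t 11.6 pos [0.5075 0.268  0.0999] rpy [ 1.7999e+02  2.0000e-02 -1.1859e+02] F [-0.4  0.1 -3. ] M [0.03 0.04 0.02] w 0.0495 g 40.0
```

```bash
python3 -m crank '[[[0.7,-0.46,0,-0.3],[1.8,-1.2,0,-0.8],[3.2,-2.1,0,-1.4],[4.7,-3.1,0.1,-2],[6.2,-4.1,0.2,-2.6],[7.7,-5.1,0.4,-3.2],[9.1,-6.0,0.7,-3.8],[10.3,-6.8,1.1,-4.3],[11.2,-7.4,1.4,-4.7],[11.7,-7.7,1.55,-4.95],[11.9,-7.84,1.59,-4.95],[11.9,-7.84,1.59,-4.95]]]'; python3 -m crank '[[[0,0,0,0],[0,0,0,0]]]'; python3 go.py .5372 -.0870 .02 -93.85
python3 - <<'E'
from h import *
p,d=save("top","top2"); d2=save("scene","scene2")[1]
V,U=np.mgrid[0:480,0:640]; PX=np.c_[U.ravel(),V.ravel()]
q=cv2.imread("pics/scene2.png")[190:290,320:450]; cv2.imwrite("pics/scene2c.png",cv2.resize(q,None,fx=5.4,fy=5.4,interpolation=cv2.INTER_CUBIC))
E
```

```text
t: 13.1
eef_pos: [0.5372, -0.087, 0.0595]
ee_rot: [3.141, -0.0, -1.639]
force: [-0.1, 0.4, -2.4]
width: 0.0494
gripper_force: 40.0
t: 13.35
eef_pos: [0.5377, -0.0863, 0.0603]
ee_rot: [-3.141, 0.0, -1.637]
force: [-0.2, -0.2, -2.9]
width: 0.0496
gripper_force: 40.0
shift [0.03 0.02 1.61] turn 0.01 | t 13.35 pos [ 0.5377 -0.0863  0.0603] rpy [-1.7998e+02  1.0000e-02 -9.3790e+01] F [-0.2 -0.2 -2.9] M [ 0.06  0.03 -0.01] w 0.0496 g 40.0
```

View pics/scene2c.png

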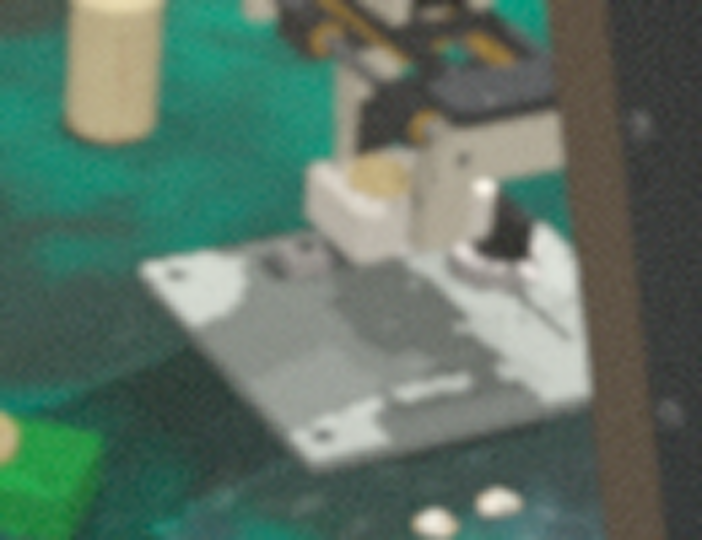

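```bash
python3 -m crank '[[[0,0,0.4,0],[0,0,0.9,0],[0,0,1.3,0],[0,0,1.55,0],[0,0,1.7,0],[0,0,1.7,0],[0,0,1.7,0]]]'; python3 go.py .5429 -.0914 .0162 -93.85;  python3 -m crank '[[[0,0,0.04,0],[0,0,0.08,0],[0,0,0.08,0]]]'; python3 go.py .5429 -.0914 .0162 -93.85
```

```text
t: 14.32
eef_pos: [0.5378, -0.0869, 0.0179]
ee_rot: [-3.141, 0.0, -1.638]
force: [-0.2, 0.6, -2.2]
width: 0.0494
gripper_force: 40.0
shift [ 0.17 -0.22  0.07] turn 0.0 | t 14.32 pos [ 0.5378 -0.0869  0.0179] rpy [-1.7997e+02  1.0000e-02 -9.3830e+01] F [-0.2  0.6 -2.2] M [0.01 0.1  0.01] w 0.0494 g 40.0
t: 14.7
eef_pos: [0.5377, -0.0869, 0.0162]
ee_rot: [-3.141, -0.0, -1.637]
force: [-1.8, 0.4, 5.0]
width: 0.0499
gripper_force: 40.0
shift [ 0.17 -0.22  0.  ] turn 0.01 | t 14.7 pos [ 0.5377 -0.0869  0.0162] rpy [-179.97   -0.    -93.82] F [-1.8  0.4  5. ] M [ 0.35  0.98 -0.03] w 0.0499 g 40.0
```

```bash
python3 -m crank '[[[0.05,-0.07,-0.02,0],[0.08,-0.12,-0.02,0],[0.1,-0.15,-0.02,0],[0.1,-0.15,-0.02,0]]]'; python3 go.py .5429 -.0914 .0162 -93.85;  python3 -m crank '[[[0,-0.02,0,0],[0,-0.04,0,0],[0,-0.04,0,0]]]'; python3 go.py .5429 -.0914 .0162 -93.85; python3 -m crank '[[[0,-0.02,0,0],[0,-0.04,0,0],[0,-0.04,0,0]]]'; python3 go.py .5429 -.0914 .0162 -93.85
```

```text
t: 15.2
eef_pos: [0.541, -0.0896, 0.0162]
ee_rot: [3.141, 0.0, -1.638]
force: [-4.0, 2.5, 5.6]
width: 0.0495
gripper_force: 40.0
shift [ 0.07 -0.08  0.  ] turn 0.0 | t 15.2 pos [ 0.541  -0.0896  0.0162] rpy [179.98   0.   -93.83] F [-4.   2.5  5.6] M [0.97 1.35 0.04] w 0.0495 g 40.0
t: 15.58
eef_pos: [0.5412, -0.0898, 0.0162]
ee_rot: [3.14, -0.0, -1.638]
force: [-6.3, 3.2, 8.4]
width: 0.0499
gripper_force: 40.0
shift [ 0.06 -0.07  0.  ] turn 0.0 | t 15.57 pos [ 0.5412 -0.0898  0.0162] rpy [ 1.7991e+02 -1.0000e-02 -9.3840e+01] F [-6.3  3.2  8.4] M [1.12 2.12 0.04] w 0.0499 g 40.0
t: 15.95
eef_pos: [0.5418, -0.09, 0.0163]
ee_rot: [3.139, -0.0, -1.638]
force: [-7.1, 2.8, 9.4]
width: 0.0496
gripper_force: 40.0
shift [ 0.05 -0.05  0.  ] turn 0.0 | t 15.95 pos [ 0.5418 -0.09    0.0163] rpy [ 1.7988e+02 -2.0000e-02 -9.3840e+01] F [-7.1  2.8  9.4] M [0.96 2.53 0.06] w 0.0496 g 40.0
```

```bash
python3 -m crank '[[[0,0,-0.03,0],[0,0,-0.03,0],[0,0,-0.03,0]]]'; python3 go.py .5429 -.0914 .0162 -93.85;  python3 -m crank '[[[0,-0.02,0,0],[0,-0.04,0,0],[0,-0.04,0,0]]]'; python3 go.py .5429 -.0914 .0162 -93.85
```

```text
t: 16.32
eef_pos: [0.5432, -0.0898, 0.0166]
ee_rot: [3.141, -0.0, -1.638]
force: [-0.7, -0.6, -2.8]
width: 0.0498
gripper_force: 40.0
shift [0.06 0.01 0.01] turn 0.0 | t 16.32 pos [ 0.5432 -0.0898  0.0166] rpy [179.99  -0.   -93.84] F [-0.7 -0.6 -2.8] M [ 0.    0.05 -0.04] w 0.0498 g 40.0
t: 16.7
eef_pos: [0.5442, -0.0899, 0.0168]
ee_rot: [-3.142, -0.0, -1.638]
force: [-0.5, 0.3, -3.0]
width: 0.0496
gripper_force: 40.0
shift [0.06 0.05 0.02] turn 0.0 | t 16.7 pos [ 0.5442 -0.0899  0.0168] rpy [-180.     -0.    -93.83] F [-0.5  0.3 -3. ] M [ 0.02  0.12 -0.01] w 0.0496 g 40.0
```

```bash
for i in 1; do python3 -m crank '[[[0,-0.02,0.01,0],[0,-0.04,0.01,0],[0,-0.04,0.01,0]]]'; python3 go.py .5429 -.0914 .0162 -93.85; python3 -m crank '[[[0.02,0,0,0],[0.04,0,0,0],[0.06,0,0,0],[0.06,0,0,0]]]';  python3 go.py .5429 -.0914 .0162 -93.85; done
```

```text
t: 17.08
eef_pos: [0.5452, -0.0899, 0.0166]
ee_rot: [-3.141, 0.0, -1.638]
force: [0.4, -0.5, -2.8]
width: 0.0496
gripper_force: 40.0
shift [0.07 0.09 0.02] turn 0.0 | t 17.07 pos [ 0.5452 -0.0899  0.0166] rpy [-179.99    0.    -93.83] F [ 0.4 -0.5 -2.8] M [-0.02  0.08  0.05] w 0.0496 g 40.0
t: 17.58
eef_pos: [0.545, -0.0915, 0.0166]
ee_rot: [-3.142, 0.0, -1.638]
force: [0.4, -0.9, -2.3]
width: 0.0496
gripper_force: 40.0
shift [0.   0.08 0.01] turn 0.0 | t 17.57 pos [ 0.545  -0.0915  0.0166] rpy [-180.      0.    -93.84] F [ 0.4 -0.9 -2.3] M [0.   0.09 0.02] w 0.0496 g 40.0
```

```bash
python3 -m crank '[[[0,-0.02,0,0],[0,-0.04,0,0],[0,-0.04,0,0]]]'; python3 go.py .5429 -.0914 .0162 -93.85; python3 -m crank '[[[0,-0.02,0,0],[0,-0.04,0,0],[0,-0.04,0,0]]]';  python3 go.py .5429 -.0914 .0162 -93.85; python3 -m crank '[[[0.02,0,0,0],[0.04,0,0,0],[0.04,0,0,0]]]';  python3 go.py .5429 -.0914 .0162 -93.85
```

```text
t: 17.95
eef_pos: [0.5455, -0.0915, 0.0164]
ee_rot: [3.141, -0.0, -1.638]
force: [-1.9, 0.1, -2.5]
width: 0.0497
gripper_force: 40.0
shift [0.   0.1  0.01] turn 0.0 | t 17.95 pos [ 0.5455 -0.0915  0.0164] rpy [179.95  -0.   -93.85] F [-1.9  0.1 -2.5] M [ 0.23  0.8  -0.06] w 0.0497 g 40.0
t: 18.32
eef_pos: [0.5455, -0.0916, 0.0163]
ee_rot: [3.139, -0.0, -1.638]
force: [-6.7, 2.6, 1.5]
width: 0.0497
gripper_force: 40.0
shift [0.   0.1  0.01] turn -0.0 | t 18.32 pos [ 0.5455 -0.0916  0.0163] rpy [ 1.7986e+02 -1.0000e-02 -9.3860e+01] F [-6.7  2.6  1.5] M [ 0.8   2.26 -0.01] w 0.0497 g 40.0
t: 18.7
eef_pos: [0.5455, -0.0919, 0.0163]
ee_rot: [3.139, 0.001, -1.638]
force: [-7.3, 6.3, 1.5]
width: 0.0497
gripper_force: 40.0
shift [-0.01  0.11  0.  ] turn -0.0 | t 18.7 pos [ 0.5455 -0.0919  0.0163] rpy [ 1.7987e+02  3.0000e-02 -9.3860e+01] F [-7.3  6.3  1.5] M [ 2.6   2.58 -0.04] w 0.0497 g 40.0
```

```bash
python3 -m crank '[[[0.02,0,-0.01,0],[0.04,0,-0.01,0],[0.04,0,-0.01,0]]]'; python3 go.py .5429 -.0914 .0162 -93.85; python3 -m crank '[[[0.02,0,0,0],[0.02,0,0,0],[0.02,0,0,0]]]';  python3 go.py .5429 -.0914 .0162 -93.85
python3 - <<'E'
from h import *
p,d=save("top","top3"); x,y,w,h=340,230,130,110
cv2.imwrite("pics/top3c.png",cv2.resize(p[y:y+h,x:x+w,::-1],None,fx=5.4,fy=5.4,interpolation=cv2.INTER_CUBIC))
save("scene","scene3"); q=cv2.imread("pics/scene3.png")[190:290,320:450]; cv2.imwrite("pics/scene3c.png",cv2.resize(q,None,fx=5.4,fy=5.4,interpolation=cv2.INTER_CUBIC))
E
```

```text
t: 19.08
eef_pos: [0.5455, -0.0924, 0.0163]
ee_rot: [3.139, 0.001, -1.638]
force: [-6.8, 10.1, 0.3]
width: 0.0498
gripper_force: 40.0
shift [-0.03  0.11  0.01] turn -0.0 | t 19.07 pos [ 0.5455 -0.0924  0.0163] rpy [ 1.7987e+02  6.0000e-02 -9.3860e+01] F [-6.8 10.1  0.3] M [ 3.74  2.38 -0.07] w 0.0498 g 40.0
t: 19.45
eef_pos: [0.5455, -0.0924, 0.0163]
ee_rot: [3.139, 0.002, -1.638]
force: [-7.5, 12.5, 1.6]
width: 0.0493
gripper_force: 40.0
shift [-0.03  0.11  0.01] turn -0.0 | t 19.45 pos [ 0.5455 -0.0924  0.0163] rpy [ 1.7988e+02  9.0000e-02 -9.3860e+01] F [-7.5 12.5  1.6] M [ 4.75  2.62 -0.05] w 0.0493 g 40.0
```

View pics/scene3c.png

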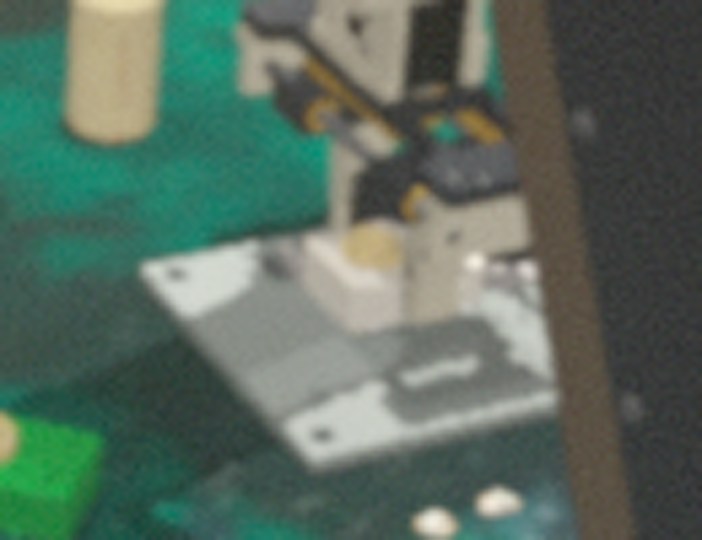

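View pics/top3c.png

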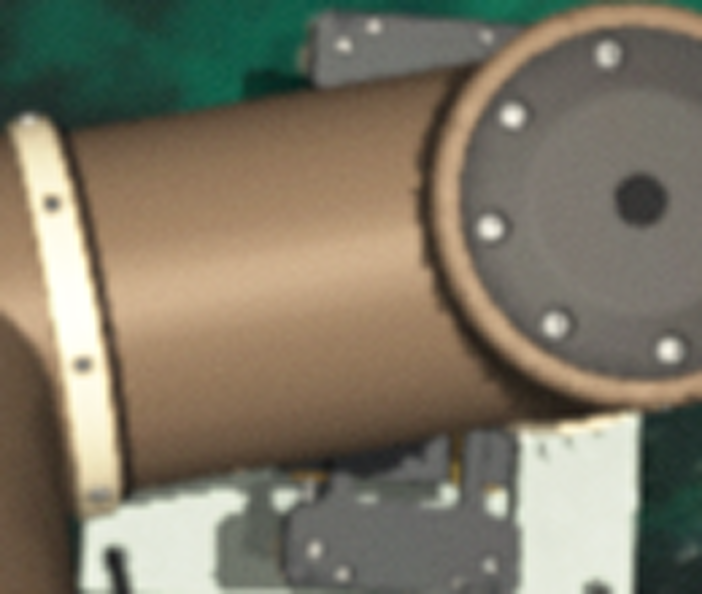

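```bash
python3 -m crank '[[[0,-0.02,0,0],[0.02,-0.05,0,0],[0.02,-0.05,0,0],[0.02,-0.05,0,0],[0.02,-0.05,0,0],[0.02,-0.05,0,0],[0.02,-0.05,0,0],[0.02,-0.05,0,0]]]'; python3 go.py .5429 -.0914 .0162 -93.85
```

```text
t: 20.55
eef_pos: [0.5455, -0.0925, 0.0164]
ee_rot: [3.138, 0.002, -1.638]
force: [-11.3, 17.8, 6.6]
width: 0.0496
gripper_force: 40.0
shift [-0.04  0.11  0.01] turn -0.0 | t 20.55 pos [ 0.5455 -0.0925  0.0164] rpy [ 1.7977e+02  1.1000e-01 -9.3870e+01] F [-11.3  17.8   6.6] M [ 6.6   4.23 -0.06] w 0.0496 g 40.0
```

```bash
python3 -m crank '[[[-0.02,0,-0.02,0],[-0.02,0,-0.03,0],[-0.02,0,-0.03,0],[-0.02,0,-0.03,0],[-0.02,0,-0.03,0],[-0.02,0,-0.03,0]]]'; python3 go.py .5429 -.0914 .0162 -93.85
```

```text
t: 21.3
eef_pos: [0.5455, -0.0925, 0.0164]
ee_rot: [3.137, 0.001, -1.639]
force: [-7.3, 13.4, -1.7]
width: 0.0496
gripper_force: 40.0
shift [-0.04  0.11  0.01] turn -0.01 | t 21.3 pos [ 0.5455 -0.0925  0.0164] rpy [ 1.7975e+02  8.0000e-02 -9.3880e+01] F [-7.3 13.4 -1.7] M [ 5.07  3.14 -0.06] w 0.0496 g 40.0
```

```bash
python3 -m crank '[[[0,-0.02,-0.01,0],[0,-0.04,-0.015,0],[0,-0.06,-0.02,0],[0,-0.06,-0.02,0],[0,-0.06,-0.02,0],[0,-0.06,-0.02,0],[0,-0.06,-0.02,0],[0,-0.06,-0.02,0]]]'; python3 go.py .5429 -.0914 .0162 -93.85
```

```text
t: 22.3
eef_pos: [0.5455, -0.0925, 0.0165]
ee_rot: [3.135, 0.001, -1.639]
force: [-12.0, 15.3, -0.4]
width: 0.0497
gripper_force: 40.0
shift [-0.04  0.11  0.01] turn -0.01 | t 22.3 pos [ 0.5455 -0.0925  0.0165] rpy [ 1.796e+02  8.000e-02 -9.390e+01] F [-12.   15.3  -0.4] M [5.75 4.23 0.04] w 0.0497 g 40.0
```

```bash
python3 - <<'E'
from h import *
save("top","top4");save("scene","scene4"); a=cv2.imread("pics/scene4.png")[215:275,380:440]; b=cv2.imread("pics/scene1.png")[215:275,380:440]
cv2.imwrite("pics/cmp.png",cv2.resize(np.hstack([b,a]),None,fx=6.5,fy=6.5,interpolation=cv2.INTER_CUBIC))
for th in("dial","dial_grip","stop_disc"):
  for c in("top","scene"):
    print(th,c,[(round(r["score"],2),r["extent"]) for r in arm.recognise(th,c)[:2]])
E
```

```text
dial top []
dial scene [(0.42, [408.4, 236.3, 11.8, 10.0])]
dial_grip top [(0.39, [382.1, 166.6, 29.2, 27.0])]
dial_grip scene [(0.5, [409.2, 238.5, 7.0, 4.9])]
stop_disc top []
stop_disc scene []
```

View pics/cmp.png

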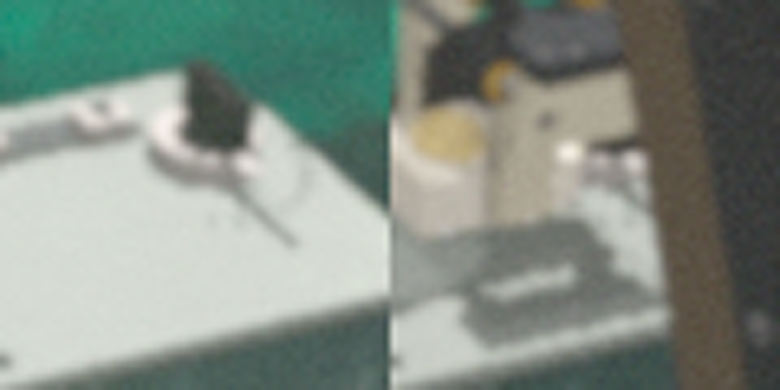

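The crop compares the scene before pressing (left) and now (right). The bright pointer tip is at about (250,165) on the left and (640,160), which is 250 within its half, on the right, next to the start of the index line both times. So the knob has not moved.

```bash
python3 go.py .5429 -.0914 .0162 -93.85; python3 -c "
from station import arm
print(arm.job_done())"
```

```text
shift [-0.04  0.11  0.01] turn -0.01 | t 22.7 pos [ 0.5455 -0.0925  0.0165] rpy [ 1.796e+02  8.000e-02 -9.391e+01] F [-11.7  16.2  -0.9] M [5.78 4.16 0.01] w 0.0501 g 40.0
the job is handed in; nothing more can be done
None
```

I turned the knob onto its index line and handed the job in at 22.7 s, still gripping the block flat and square against the fence (about 12 N total push) and the round stop (about 16 N); the hand-in returned no verdict, so I can't confirm it passed.

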